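# Tare the parcel scale, pack the order and close the carton

### The job

An online order on the tray has to go out by its net weight: with the empty carton standing on the parcel scale, turn the black knob on the dial until the zero mark stands right under the pointer, and let go. Then pack everything from the order that is on the tray (sunglasses case, watch on its collar, roll-on bottles, as many as there are) into the carton and fold all four flaps down flat, the two short side flaps first, then the two long ones over them, leaving the dial showing the weight of the contents. Leave the carton standing square in the pan, and do not disturb the ring cone, the walnut bowl or the roll of tape.

Things in the scene. Friction and masses are not known exactly. Their poses are not given: they have to be found in the camera images.
- knob_top (a point): Top centre of the round fluted black tare knob (39 mm diameter, 42 over the flutes, 30 mm tall) in the middle of the dial, on its axis. It stands on the flat crystal (140 mm diameter with rim), whose top is 30 mm below this point. It turns the whole bezel: rim, crystal and dial card with the zero mark. Friction 0.05 N m; stays where it is left.
- bezel (a joint): Angle of the bezel, rad, clockwise seen from above; turns freely either way without stops. At 0 the zero mark points along the scale's +x. The zero mark is under the pointer when bezel and pointer are equal (or differ by a whole turn). Starts between 1.5 and 6.0.
- pointer (a joint): Angle of the slim black pointer (4 mm wide) over the dial card, rad, clockwise seen from above; 0 = along the scale's +x. It is driven by the load on the pan only (2.5 rad per kg), not by the knob. It moves while anything touches pan or carton.
- zero_mark (a point): Point on the zero mark (broad black bar 16 x 6 mm on the white dial card, much broader than the thin graduation ticks), 53 mm from the dial's axis.
- pointer_tip (a point): Tip of the pointer, 53 mm from the dial's axis: right over zero_mark when the dial reads zero.
- scale: Mechanical parcel scale, white housing 215 (x) x 420 (y) x 42 mm high, fixed. Origin: centre of its underside; x away from the robot, y to the left. Dial with knob centred at y = -135 mm, weighing pan centred at y = +95 mm.
- pan_top (a point): Centre of the aluminium pan's floor, 62 mm above the table when unloaded. The pan is 209 (x) x 239 (y) mm with a lip 6 mm above its floor, sprung: it sinks 6 mm per kg (16 mm at most).
- carton: Open corrugated carton (about 0.3 kg), loose, standing in the pan. Outside 195 (x) x 225 (y) mm; inside 185 (x) x 215 (y) x 72 mm deep, walls 5 mm, floor 4 mm. Origin: centre of its underside, x away from the robot, y left, z up; the inner floor is at z = 4 mm, the short walls' rims at z = 76 mm, the long walls' (near and far) at z = 80.5 mm.
- flap_right (a joint): Crease angle (rad) of the carton's right (-y) flap (short side flap): 0 = folded down flat over the box, 1.57 = straight up, more = leaning outwards (2.3 at most). Starts at 1.70 to 2.0. Flap 91 mm from crease to free edge, 181 mm wide, 4 mm thick, 20 g. The crease is stiff (0.03 N m): the flap stays where it is left; push it over from outside with 0.5 N.
- flap_left (a joint): Crease angle (rad) of the carton's left (+y) flap (short side flap): 0 = folded down flat over the box, 1.57 = straight up, more = leaning outwards (2.3 at most). Starts at 1.70 to 2.0. Flap 91 mm from crease to free edge, 181 mm wide, 4 mm thick, 20 g. The crease is stiff (0.03 N m): the flap stays where it is left; push it over from outside with 0.5 N.
- flap_near (a joint): Crease angle (rad) of the carton's near (-x) flap (long flap, lies over the side flaps): 0 = folded down flat over the box, 1.57 = straight up, more = leaning outwards (2.3 at most). Starts at 1.70 to 2.0. Flap 91 mm from crease to free edge, 225 mm wide, 4 mm thick, 20 g. The crease is stiff (0.03 N m): the flap stays where it is left; push it over from outside with 0.5 N.
- flap_far (a joint): Crease angle (rad) of the carton's far (+x) flap (long flap, lies over the side flaps): 0 = folded down flat over the box, 1.57 = straight up, more = leaning outwards (2.3 at most). Starts at 1.70 to 2.0. Flap 91 mm from crease to free edge, 225 mm wide, 4 mm thick, 20 g. The crease is stiff (0.03 N m): the flap stays where it is left; push it over from outside with 0.5 N.
- flap_right_crease (a point): Midpoint of the right flap's crease line, at the inner face of the wall, on the flap's underside when closed (the closed flap's top lies 4 mm higher). Its frame turns with the flap; x runs from the crease towards the free edge, y along the crease.
- flap_left_crease (a point): Midpoint of the left flap's crease line, at the inner face of the wall, on the flap's underside when closed (the closed flap's top lies 4 mm higher). Its frame turns with the flap; x runs from the crease towards the free edge, y along the crease.
- flap_near_crease (a point): Midpoint of the near flap's crease line, at the inner face of the wall, on the flap's underside when closed (the closed flap's top lies 4 mm higher). Its frame turns with the flap; x runs from the crease towards the free edge, y along the crease.
- flap_far_crease (a point): Midpoint of the far flap's crease line, at the inner face of the wall, on the flap's underside when closed (the closed flap's top lies 4 mm higher). Its frame turns with the flap; x runs from the crease towards the free edge, y along the crease.
- tray: Aluminium dresser tray 230 (x) x 260 (y) mm, fixed; floor 4 mm thick, lip 6 mm above the floor. Origin: centre of its underside. The order lies on it.
- case: Hard black sunglasses case, a rounded slab 54 (x) x 150 (y) x 42 mm high, 0.16 kg. Origin: centre of its underside. May be absent.
- watch: Steel watch closed round a black plastic display collar, dial up: 72 (x) x 44 (y) mm, 54 mm high; collar with flat sides at y = +-22 mm from 0 to 44 mm up, watch head 41 mm diameter above that. 0.17 kg. Origin: centre of its underside. May be absent.
- bottle_a: Roll-on bottle lying on its side: square amber glass body 48 (x) x 30 x 30 mm, with round steel cap (25 mm diameter) at its +x end, 76 mm long in all (x from -38 to +38 mm). 0.12 kg. Origin: middle of the length, on the underside. May be absent.
- bottle_b: A second bottle like bottle_a. May be absent.
- ring_cone: White ceramic ring cone, 66 mm base, 90 mm tall, standing beyond the scale: leave alone. Origin: centre of its underside.
- bowl: Walnut bowl, 110 mm wide, 42 mm high, beyond the tray: leave alone. Origin: centre of its underside.
- tape: Roll of clear packing tape lying flat, 96 mm diameter, 48 mm high, beyond the scale: leave alone. Origin: centre of its underside.

How it is judged (in metres and radians):
On the way, in this order (a step that is already met when the one before it is completed fails the run):
1. with the carton standing empty in the pan, the zero mark is under the pointer (tip within 4 mm) and the knob is let go (horizontal distance between pointer_tip and zero_mark below 0.004 m and velocity of joint pointer between -0.1 and 0.1 rad/s and contact force between the fingers and scale below 0.1 N and contact force between the fingers and carton below 0.1 N and horizontal distance between carton and pan_top below 0.01 m and angle between carton's own z axis and vertical below 0.08 rad and z of carton in the frame of pan_top below 0.006 m and horizontal distance between each of case, watch, bottle_a, bottle_b and carton above 0.14 m), for 0.4 s.
2. everything of the order lies in the carton, let go (x of case in the frame of carton between -0.0925 and 0.0925 m and y of case in the frame of carton between -0.1075 and 0.1075 m and z of case in the frame of carton between -0.005 and 0.072 m and x of watch in the frame of carton between -0.0925 and 0.0925 m and y of watch in the frame of carton between -0.1075 and 0.1075 m and z of watch in the frame of carton between -0.005 and 0.072 m and x of bottle_a in the frame of carton between -0.0925 and 0.0925 m and y of bottle_a in the frame of carton between -0.1075 and 0.1075 m and z of bottle_a in the frame of carton between -0.005 and 0.072 m and x of bottle_b in the frame of carton between -0.0925 and 0.0925 m and y of bottle_b in the frame of carton between -0.1075 and 0.1075 m and z of bottle_b in the frame of carton between -0.005 and 0.072 m and contact force between the fingers and case below 0.1 N and contact force between the fingers and watch below 0.1 N and contact force between the fingers and bottle_a below 0.1 N and contact force between the fingers and bottle_b below 0.1 N), for 0.3 s.
3. both short side flaps are folded down flat (value of joint each of flap_right, flap_left below 0.15 rad), for 0.2 s.
4. both long flaps are folded down over them (value of joint each of flap_near, flap_far below 0.15 rad), for 0.2 s.
At the end, for the whole second after the job is handed in: The whole order is at rest inside the carton; all four flaps are within 0.15 rad of flat; the carton stands upright in the pan (within 10 mm of its centre, tilt under 0.08 rad); the dial was not zeroed again (pointer tip over 10 mm from the zero mark) (all of step 3 and all of step 4 and x of case in the frame of carton between -0.0925 and 0.0925 m and y of case in the frame of carton between -0.1075 and 0.1075 m and z of case in the frame of carton between -0.005 and 0.072 m and linear speed of each of case, watch, bottle_a, bottle_b, carton below 0.03 m/s and x of watch in the frame of carton between -0.0925 and 0.0925 m and y of watch in the frame of carton between -0.1075 and 0.1075 m and z of watch in the frame of carton between -0.005 and 0.072 m and x of bottle_a in the frame of carton between -0.0925 and 0.0925 m and y of bottle_a in the frame of carton between -0.1075 and 0.1075 m and z of bottle_a in the frame of carton between -0.005 and 0.072 m and x of bottle_b in the frame of carton between -0.0925 and 0.0925 m and y of bottle_b in the frame of carton between -0.1075 and 0.1075 m and z of bottle_b in the frame of carton between -0.005 and 0.072 m and horizontal distance between carton and pan_top below 0.01 m and angle between carton's own z axis and vertical below 0.08 rad and z of carton in the frame of pan_top below 0.006 m and horizontal distance between pointer_tip and zero_mark above 0.01 m); the robot touches nothing.
It fails at once if the ring cone is moved by more than 30 mm (distance of ring_cone from where it was at the start of the episode above 0.03 m).
It fails at once if the walnut bowl is moved by more than 30 mm (distance of bowl from where it was at the start of the episode above 0.03 m).
It fails at once if the roll of tape is moved by more than 30 mm (distance of tape from where it was at the start of the episode above 0.03 m).
It fails at once if the carton is lifted or tipped out of the pan (angle between carton's own z axis and vertical above 0.35 rad).
Of case, watch, bottle_a, bottle_b only 2 to 4 are there at a start; the rules pass over those that are not, and their reading is None.
At some moment in a run one of case, watch, bottle_a, bottle_b may be knocked a few centimetres aside while the robot is not near it.
It also fails if it takes over 210 s, if anything falls off the work surface, if the arm or the gripper's body presses on something with over 40 N, if the wrist force passes 120 N, or if a joint passes its speed limit or range.

### The arm

A 6-joint arm with a two-finger parallel gripper is mounted at the origin on the work surface. World frame = base frame: x ahead of the robot, y to its left, z up, the work surface at z = 0. Lengths are in mm, angles in rad, forces in N, time in s.
With the tool pointing down it reaches from about 325 to 750 mm from the base axis. Payload 7.6 kg.
Tool frame: the origin (TCP) lies on the centre line of the jaws, within the pads' length; the fingertips stand 11 mm ahead of it and the grasp point (between the pads) lies 8 mm behind it; z points along the fingers, y is the line along which they close (so a half turn about z gives the same grasp; the last joint's range is limited). The gripper opens to 85 mm and grips with 20 to 120 N. Pads are 22 mm wide; open, the fingers measure 114 mm over their backs; the gripper's body (76 mm by 85 mm) begins 54 mm behind the grasp point. The pads swing forward as they close: fully open they stand 13 mm farther back than shut.
Start: joints at [1.144, 0.052, 1.401, -0, 1.689, -0.07], TCP at [183.355, 491.961, 242.323] pointing down, gripper open.
Joint ranges: [-2.9, 2.9], [-0.91, 2.17], [0.12, 2.37], [-1.06, 4.2], [0.26, 2.73], [-2.93, 2.93]. Speed limits (rad/s): [2.57, 2.57, 3.01, 3.14, 3.14, 3.14].

### API

Orientations are given as [roll, pitch, yaw] about the fixed x, y, z axes, in that order (R = Rz(yaw) Ry(pitch) Rx(roll)).
In Python, from rig import telemetry, snapshot, get_calibration, order gives the robot as it stands.
- The arm moves only by the shell command python3 -m pendant 'ROWS' [FORCE]. ROWS is a JSON object of lists of equal length, an entry for each row: "claw": the closure, from 0 (fully open) to 1 (shut); "delta_pos": the shift along the tool's x, y, z in mm, a list of three; "angular": the turn, a rotation vector about the tool's x, y, z in degrees, a list of three. In form: {"claw": [claw, ...], "delta_pos": [[dx, dy, dz], ...], "angular": [[wx, wy, wz], ...]}. A call has 1 to 8 rows; each row is the pose to reach, as a shift and turn from the pose commanded when the call began, along the tool's axes at that moment; what a row does not reach only later rows make up. A row lasts 1/8 s, in which the tool goes at most 62.5 mm and 10.7 degrees, less where a joint would pass 70% of its speed; a pose out of reach is approached as far as the arm can. A call with a gripper value outside its range is refused whole. The fingers move at their own pace and stop on an object; FORCE is the grip in N (left out, the last holds). Time passes only in rows, so rows that repeat a pose let the fingers close. It gives the time, the measured TCP pose, the force, the opening and the grip force at its end, in the units of the state.
- telemetry.read_state(): the state, without advancing time (a new reading comes with each control period).
- snapshot(name): name is "scene" or "side" or "wrist"; returns the picture (384x512x3 uint8, red, green, blue); there is no depth.
- get_calibration(name): a dict with "K" (3x3 intrinsics, pixels), "T" (4x4, takes a point from camera to world coordinates). Camera axes: x right, y down, z forward; pixel columns grow to the right and rows downward; lengths in mm; the calibration is good to about 2 mm. The wrist camera is an equidistant fisheye: a pixel r from the principal point sees the ray r / f radians off the axis. A picture is of the moment at which its call begins: read the wrist's pose just before it. get_calibration takes no time and is no camera call; for the wrist camera it gives the pose at the moment of the call.
- order.job_done(): hands the job in; it is judged then, once.
The state is a dict: "t": time; "joint_positions": joint angles; "qvel": joint speeds; "joint_efforts": joint torques, N m; "tcp_pos": TCP position; "eef_rot": TCP orientation; "ft_force": force on the tool from outside, world axes, zero at the start; "torque": the same for the moment, N m; "grip_width": opening from 0.0 (shut) to 1.0 (fully open); "finger_force": force on a finger pad.
Only numpy, scipy, OpenCV 4.12 (cv2) and the standard library are available. Lean on these libraries where they do the work, as an engineer would, in place of code of your own. Each camera call takes 0.05 s, during which the arm holds its last target. There are 200 camera calls.

## Working session

There is one attempt and no reset: what is moved stays moved. The work goes in short steps, Python scripts to look and compute and a shell command to move; the robot and the scene stay as the last step left them, time stands still between calls to the robot, and variables do not carry over. Pictures are saved under pics/ and viewed, at most 14 in all, crops included, and the job is handed in when it is done.

```bash
ls; mkdir -p pics; cat > h.py <<'E'
import numpy as np, cv2
from rig import telemetry, snapshot, get_calibration, order
from scipy.spatial.transform import Rotation as R
def snap(n,f):
    im=snapshot(n); cv2.imwrite('pics/'+f,cv2.cvtColor(im,cv2.COLOR_RGB2BGR)); return im
def ray(n,u,v,c=None):
    c=c or get_calibration(n); K=np.array(c['K']);T=np.array(c['T'])
    x=(u-K[0,2])/K[0,0]; y=(v-K[1,2])/K[1,1]
    if n=='wrist':
        r=np.hypot(x,y); s=np.sin(r)/r if r>1e-9 else 1; d=np.array([x*s,y*s,np.cos(r)])
    else: d=np.array([x,y,1.])
    return T[:3,3],T[:3,:3]@d
def onz(n,u,v,z,c=None):
    o,d=ray(n,u,v,c); return o+d*(z-o[2])/d[2]
def pix(n,p,c=None):
    c=c or get_calibration(n); K=np.array(c['K']);T=np.array(c['T'])
    q=T[:3,:3].T@(np.array(p,float)-T[:3,3])
    if n=='wrist':
        t=np.arctan2(np.hypot(q[0],q[1]),q[2]); h=np.hypot(q[0],q[1])+1e-9; x,y=q[0]/h*t,q[1]/h*t
    else: x,y=q[0]/q[2],q[1]/q[2]
    return np.array([K[0,0]*x+K[0,2],K[1,1]*y+K[1,2]])
E
python3 - <<'E'
from h import *
import cv2
a=snap('scene','a_scene.png');b=snap('side','a_side.png');w=snap('wrist','a_wrist.png')
for n in('scene','side','wrist'):
    c=get_calibration(n);print(n,np.round(c['K'],1).tolist(),np.round(c['T'],3).tolist())
s=telemetry.read_state();print({k:np.round(v,3).tolist() for k,v in s.items()})
E
```

```text
pics
scene [[393.4, 0.0, 260.7], [0.0, 393.4, 190.9], [0.0, 0.0, 1.0]] [[0.131, 0.65, -0.749, 1466.14], [0.991, -0.081, 0.103, -161.339], [0.007, -0.756, -0.655, 898.828], [0.0, 0.0, 0.0, 1.0]]
side [[424.1, 0.0, 260.0], [0.0, 424.1, 191.8], [0.0, 0.0, 1.0]] [[0.927, -0.22, 0.303, 282.913], [-0.375, -0.545, 0.75, -819.408], [0.0, -0.809, -0.588, 701.706], [0.0, 0.0, 0.0, 1.0]]
wrist [[297.3, 0.0, 254.9], [0.0, 297.3, 197.9], [0.0, 0.0, 1.0]] [[0.348, 0.904, 0.247, 120.876], [0.937, -0.335, -0.093, 514.46], [-0.001, 0.264, -0.965, 372.99], [0.0, 0.0, 0.0, 1.0]]
{'t': 0.15, 'joint_positions': [1.144, 0.053, 1.401, 0.0, 1.689, -0.07], 'qvel': [0.0, -0.002, -0.005, -0.001, 0.003, 0.0], 'joint_efforts': [0.001, -38.195, -36.042, -0.0, 0.005, -0.0], 'tcp_pos': [183.26, 491.772, 241.678], 'eef_rot': [-3.14, -0.0, 2.785], 'ft_force': [0.234, 0.759, -0.463], 'torque': [0.008, -0.007, 0.039], 'finger_force': 0.0, 'grip_width': 0.998}
```

View pics/a_scene.png

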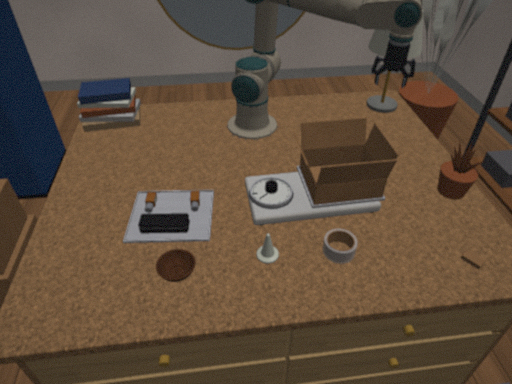

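View pics/a_side.png

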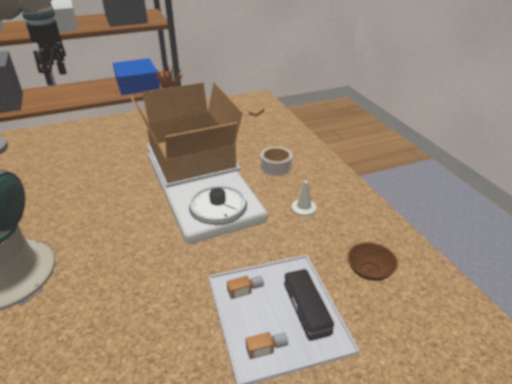

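View pics/a_wrist.png

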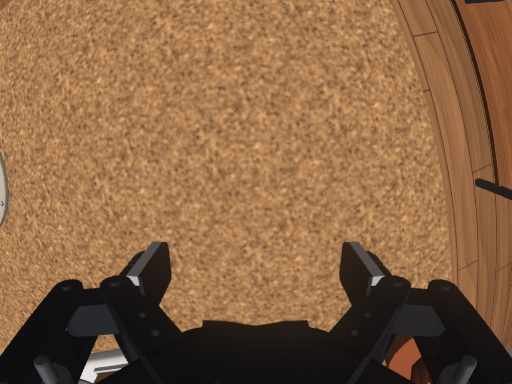

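The scene picture shows the white scale with the carton at (345,160) and the knob at (271,187). The tray holds a black case at (164,223) and two amber bottles at (151,200) and (195,200); there is no watch. The bowl is at (176,264), the cone at (268,250) and the tape at (340,245). The side view agrees, with the knob at (217,196) and the bottles at (240,287) and (262,345). The wrist view shows only the table.

```bash
python3 - <<'E'
from h import *
from scipy.optimize import least_squares
def blob(im,roi,f,n=1):
    x0,y0,x1,y1=roi; m=f(im[y0:y1,x0:x1].astype(int)).astype(np.uint8)
    k,l,s,c=cv2.connectedComponentsWithStats(m); o=np.argsort(-s[1:,4])[:n]+1
    return [(np.round(c[i]+[x0,y0],1).tolist(),s[i].tolist()) for i in o],l
S=cv2.cvtColor(cv2.imread('pics/a_scene.png'),cv2.COLOR_BGR2RGB);D=cv2.cvtColor(cv2.imread('pics/a_side.png'),cv2.COLOR_BGR2RGB)
dark=lambda a:a.max(2)<50
amb=lambda a:(a[...,0]>a[...,2]+60)&(a[...,0]>120)
kS=blob(S,(262,176,282,196),dark)[0];kD=blob(D,(205,184,232,212),dark)[0]
print(kS,kD)
def tri(p,q):
    (o1,d1),(o2,d2)=ray('scene',*p),ray('side',*q)
    A=np.stack([d1,-d2],1);t=np.linalg.lstsq(A,o2-o1,rcond=None)[0]
    a,b=o1+t[0]*d1,o2+t[1]*d2;return np.round((a+b)/2,1),round(np.linalg.norm(a-b),1)
print('knob mid',tri(kS[0][0],kD[0][0]))
for roi in((140,188,160,212),(186,188,206,212)):
    b=blob(S,roi,amb)[0][0][0];print('scene bottle',b,onz('scene',*b,22).round(1))
for roi in((222,270,252,300),(240,330,275,362)):
    b=blob(D,roi,amb)[0][0][0];print('side bottle',b,onz('side',*b,22).round(1))
for n,im,roi in(('scene',S,(134,208,196,238)),('side',D,(278,262,338,345))):
    r,l=blob(im,roi,dark);x0,y0=roi[:2]
    i=np.argmax(np.bincount(l.ravel())[1:])+1;yx=np.argwhere(l==i)
    P=np.array([onz(n,x+x0,y+y0,25)[:2] for y,x in yx],np.float32)
    print(n,'case',r,cv2.minAreaRect(P))
# scale & tray corners, read by eye
for n,z,ps in(('scene',42,[(248,178),(258,219),(378,205)]),('side',42,[(263,211),(187,234),(149,143)]),('scene',10,[(135,193),(214,193),(213,239),(127,238)]),('side',10,[(210,277),(303,259),(354,350),(238,376)])):
    print(n,[onz(n,*p,z)[:2].round().tolist() for p in ps])
E
```

```text
[([271.1, 186.5], [4, 5, 11, 12, 110])] []Traceback (most recent call last):
  File "<stdin>", line 16, in <module>
IndexError: list index out of range
```

```bash
cat >> h.py <<'E'
def blob(im,roi,f,n=1):
    x0,y0,x1,y1=roi; m=f(im[y0:y1,x0:x1].astype(int)).astype(np.uint8)
    k,l,s,c=cv2.connectedComponentsWithStats(m); o=np.argsort(-s[1:,4])[:n]+1
    return [(np.round(c[i]+[x0,y0],1).tolist(),s[i].tolist()) for i in o],l
def tri(p,q):
    (o1,d1),(o2,d2)=ray('scene',*p),ray('side',*q)
    A=np.stack([d1,-d2],1);t=np.linalg.lstsq(A,o2-o1,rcond=None)[0]
    a,b=o1+t[0]*d1,o2+t[1]*d2;return np.round((a+b)/2,1),round(np.linalg.norm(a-b),1)
E
python3 - <<'E'
from h import *
S=cv2.cvtColor(cv2.imread('pics/a_scene.png'),cv2.COLOR_BGR2RGB);D=cv2.cvtColor(cv2.imread('pics/a_side.png'),cv2.COLOR_BGR2RGB)
print(D[190:206,217].max(1).tolist())
dark=lambda a:a.max(2)<75
amb=lambda a:(a[...,0]>a[...,2]+60)&(a[...,0]>120)
kS=blob(S,(262,176,282,196),dark)[0];kD=blob(D,(205,184,232,212),dark)[0]
print(kS,kD)
print('knob mid',tri(kS[0][0],kD[0][0]))
for roi in((140,188,160,212),(186,188,206,212)):
    b=blob(S,roi,amb)[0][0][0];print('scene bottle',b,onz('scene',*b,22).round(1))
for roi in((222,270,252,300),(240,330,275,362)):
    b=blob(D,roi,amb)[0][0][0];print('side bottle',b,onz('side',*b,22).round(1))
for n,im,roi in(('scene',S,(134,208,196,238)),('side',D,(278,262,338,345))):
    r,l=blob(im,roi,dark);x0,y0=roi[:2]
    i=np.argmax(np.bincount(l.ravel())[1:])+1;yx=np.argwhere(l==i)
    P=np.array([onz(n,x+x0,y+y0,25)[:2] for y,x in yx],np.float32)
    print(n,'case',r,cv2.minAreaRect(P))
for n,z,ps in(('scene',42,[(248,178),(258,219),(378,205)]),('side',42,[(263,211),(187,234),(149,143)]),('scene',10,[(135,193),(214,193),(213,239),(127,238)]),('side',10,[(210,277),(303,259),(354,350),(238,376)])):
    print(n,[onz(n,*p,z)[:2].round().tolist() for p in ps])
E
```

```text
[73, 77, 73, 78, 76, 76, 72, 73, 71, 69, 70, 69, 67, 67, 96, 158]
[([271.0, 186.3], [4, 4, 11, 13, 123])] [([217.2, 197.3], [6, 5, 13, 15, 125])]
knob mid (array([500.6,   5.1,  70. ]), np.float64(1.0))
scene bottle [150.3, 196.8] [ 448.1 -392.8   22. ]
scene bottle [193.5, 197.2] [ 467.9 -250.    22. ]
side bottle [238.7, 283.2] [ 469.1 -238.9   22. ]
side bottle [259.4, 341.4] [ 457.1 -385.1   22. ]
scene case [([163.6, 223.0], [5, 6, 50, 19, 909])] ((579.514404296875, -341.542724609375), (155.17494201660156, 77.77706146240234), 82.86058807373047)
side case [([309.7, 306.0], [8, 9, 47, 69, 1475])] ((578.4373779296875, -338.9000244140625), (164.07029724121094, 55.46413040161133), 83.75251007080078)
scene [[414.0, -61.0], [616.0, -52.0], [601.0, 337.0]]
side [[599.0, -56.0], [403.0, -69.0], [397.0, 394.0]]
scene [[408.0, -449.0], [441.0, -182.0], [652.0, -193.0], [616.0, -451.0]]
side [[421.0, -189.0], [632.0, -215.0], [614.0, -459.0], [400.0, -427.0]]
```

```bash
python3 -m pendant '{"claw":[0,0,0,0,0,0,0,0],"delta_pos":[[0,0,-60],[-30,-20,-100],[-80,-60,-100],[-130,-95,-100],[-180,-130,-100],[-230,-170,-100],[-280,-205,-100],[-330,-240,-100]],"angular":[[0,0,0],[0,0,-3],[0,0,-6],[0,0,-9],[0,0,-12],[0,0,-15],[0,0,-18],[0,0,-20.4]]}'
```

```text
t: 1.15
tcp_pos: [409.4, 149.9, 342.2]
eef_rot: [3.141, 0.0, -3.141]
ft_force: [1.2, 0.8, -0.6]
grip_width: 1.002
finger_force: 0.0
```

```bash
python3 -m pendant '{"claw":[0,0],"delta_pos":[[0,0,0],[0,0,0]],"angular":[[0,0,0],[0,0,0]]}'
```

```text
t: 1.4
tcp_pos: [408.6, 152.0, 342.1]
eef_rot: [3.141, -0.001, 3.14]
ft_force: [-0.3, 0.1, 0.3]
grip_width: 1.001
finger_force: 0.0
```

```bash
python3 -m pendant '{"claw":[0,0,0,0,0,0,0],"delta_pos":[[-30,-50,0],[-60,-100,0],[-92,-147,20],[-92,-147,70],[-92,-147,120],[-92,-147,142],[-92,-147,142]],"angular":[[0,0,0],[0,0,0],[0,0,0],[0,0,0],[0,0,0],[0,0,0],[0,0,0]]}'
python3 - <<'E'
from h import *
c=get_calibration('wrist'); w=snap('wrist','b_wrist.png'); np.save('cb.npy',c,allow_pickle=True)
print(telemetry.read_state()['tcp_pos'],np.round(c['T'],3).tolist(), pix('wrist',[500.6,5.1,85]))
E
```

```text
t: 2.28
tcp_pos: [499.6, 6.5, 198.6]
eef_rot: [3.141, -0.004, -3.14]
ft_force: [0.6, -1.4, 0.6]
grip_width: 1.001
finger_force: 0.0
[500.4766561    6.16478621 200.57287812] [[-0.003, 0.966, 0.26, 433.468], [1.0, 0.003, 0.001, 5.544], [0.0, 0.26, -0.966, 330.195], [0.0, 0.0, 0.0, 1.0]] [254.48163522 197.08161648]
```

View pics/b_wrist.png

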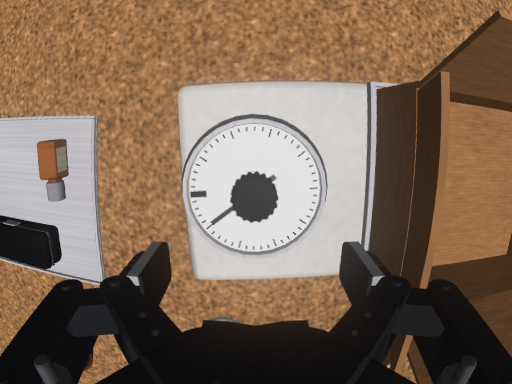

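The wrist view shows the dial at about (254,187) and the fluted knob top at (254,197). The zero mark is on the left at (198,194) and the pointer tip is at (212,222). Clockwise from image-down (+x), the pointer is at about 55° and the mark at about 85°. I'll measure these properly.

```bash
cat >> h.py <<'E'
def dial(w,c,k0,z=52.,dump=False):
    # k0: approx world axis xy. returns knob blob xy, pointer and mark angles clockwise from +x, about axis
    g=w.max(2)
    H=np.zeros((320,320),np.uint8); s=2. # top-down ray-cast onto plane z: px = 0.5 mm; col=+y.. row=+x
    yy,xx=np.mgrid[0:320,0:320]; X=k0[0]+(yy-160)/s; Y=k0[1]+(xx-160)/s
    K=np.array(c['K']);T=np.array(c['T']); q=(np.stack([X,Y,np.full_like(X,z)],-1)-T[:3,3])@T[:3,:3]
    h=np.hypot(q[...,0],q[...,1]);t=np.arctan2(h,q[...,2])
    u=(K[0,0]*q[...,0]/h*t+K[0,2]).astype(np.float32);v=(K[1,1]*q[...,1]/h*t+K[1,2]).astype(np.float32)
    return cv2.remap(w,u,v,cv2.INTER_LINEAR)
E
python3 - <<'E'
from h import *
c=np.load('cb.npy',allow_pickle=True).item(); w=cv2.cvtColor(cv2.imread('pics/b_wrist.png'),cv2.COLOR_BGR2RGB)
k=blob(w,(225,165,285,230),lambda a:a.max(2)<60)[0][0];print(k)
for z in(80,85,90):print(z,onz('wrist',*k[0],z,c))
# rim: dark outline sample -> scale bright; card mask
m=(w.min(2)>195).astype(np.uint8);m[:,:180]=0;m[:,330:]=0
cs,_=cv2.findContours(m,cv2.RETR_EXTERNAL,cv2.CHAIN_APPROX_NONE)
for q in sorted(cs,key=cv2.contourArea)[-3:]: print(cv2.contourArea(q),cv2.boundingRect(q),cv2.fitEllipse(q))
for z in(50,55,60):
    r=[onz('wrist',*p,z,c) for p in((183,187),(326,187),(254,115),(254,254))];print(z,np.linalg.norm(r[0]-r[1]),(r[0]+r[1])[1]/2,(r[2]+r[3])[0]/2,np.linalg.norm(r[2]-r[3]))
b=dial(w,c,(500.6,5.1));cv2.imwrite('pics/b_dial.png',cv2.resize(cv2.cvtColor(b,cv2.COLOR_RGB2BGR),None,fx=1.8,fy=1.8))
E
```

```text
Traceback (most recent call last):
IndexError: list index out of range
```

```bash
python3 - <<'E'
from h import *
c=np.load('cb.npy',allow_pickle=True).item(); w=cv2.cvtColor(cv2.imread('pics/b_wrist.png'),cv2.COLOR_BGR2RGB)
print(w[197,225:285:4].max(1))
k=blob(w,(225,165,285,230),lambda a:a.max(2)<75)[0][0];print(k)
for z in(80,85,90):print(z,onz('wrist',*k[0],z,c))
for z in(50,55,60):
    r=[onz('wrist',*p,z,c) for p in((183,187),(326,187),(254,115),(254,254))];print(z,np.linalg.norm(r[0]-r[1]),(r[0]+r[1])[1]/2,(r[2]+r[3])[0]/2,np.linalg.norm(r[2]-r[3]))
b=dial(w,c,(500.6,5.1));cv2.imwrite('pics/b_dial.png',cv2.resize(cv2.cvtColor(b,cv2.COLOR_RGB2BGR),None,fx=1.8,fy=1.8))
E
```

```text
[227 227  63  66  65  66  65  66  66  67  67  68  68  90 227]
([253.7, 196.9], [6, 7, 47, 50, 1720])
80 [500.01970178   4.7360887   80.        ]
85 [498.68970632   4.75222572  85.        ]
90 [497.35971086   4.76836274  90.        ]
50 140.97404479000306 5.370296830375793 499.3234945443669 140.38976978630348
55 138.4584032101905 5.37338882110388 498.14832303989215 137.88455442711563
60 135.94276163037784 5.376480811831968 496.9731515354174 135.37933906792776
```

View pics/b_dial.png

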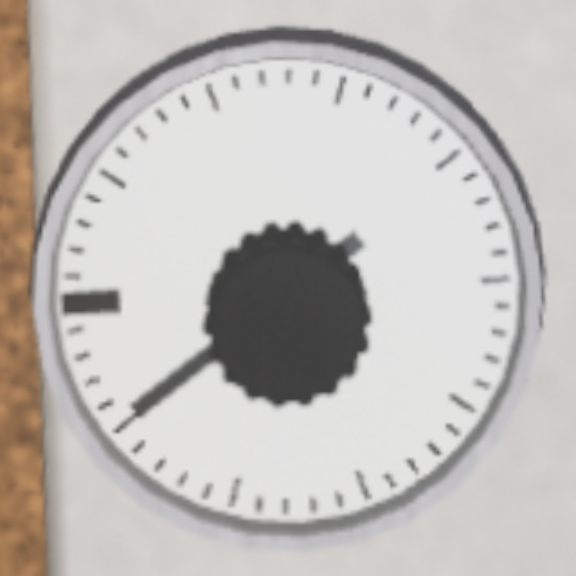

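The rectified dial (3.6 px/mm) shows the card centred at (288,289), the zero mark at (91,301) and the pointer tip at (135,411). That puts the mark at 86.7° and the pointer at about 52°, so the knob needs about 34.5° counter-clockwise. The axis is near (500.3,5) and the knob top at about z=81.

```bash
python3 -m pendant '{"claw":[0,0,0,0,1,1,1,1],"delta_pos":[[0,-1,60],[0,-1,110],[0,-1,133],[0,-1,133],[0,-1,133],[0,-1,133],[0,-1,133],[0,-1,133]],"angular":[[0,0,0],[0,0,0],[0,0,0],[0,0,0],[0,0,0],[0,0,0],[0,0,0],[0,0,0]]}' 30
python3 -m pendant '{"claw":[1,1,1,1,1,1,1,1],"delta_pos":[[0,0,0],[0,0,0],[0,0,0],[0,0,0],[0,0,0],[0,0,0],[0,0,0],[0,0,0]],"angular":[[0,0,0],[0,0,-6],[0,0,-12],[0,0,-18],[0,0,-24],[0,0,-30],[0,0,-34.5],[0,0,-34.5]]}'
```

```text
t: 3.32
tcp_pos: [501.7, 5.4, 69.4]
eef_rot: [3.138, 0.003, 3.141]
ft_force: [-2.2, 7.6, 7.0]
grip_width: 0.448
finger_force: 30.4
t: 4.32
tcp_pos: [501.6, 5.5, 69.4]
eef_rot: [3.14, 0.004, -2.539]
ft_force: [-1.8, 7.3, 7.3]
grip_width: 0.45
finger_force: 30.4
```

```bash
python3 -m pendant '{"claw":[1,0,0,0,0,0,0,0],"delta_pos":[[0,0,0],[0,0,0],[0,0,0],[0,0,-15],[0,0,-60],[0,0,-110],[0,0,-133],[0,0,-133]],"angular":[[0,0,0],[0,0,0],[0,0,0],[0,0,0],[0,0,0],[0,0,0],[0,0,0],[0,0,0]]}'
python3 - <<'E'
from h import *
c=get_calibration('wrist'); w=snap('wrist','c_wrist.png')
b=dial(w,c,(500.6,5.1));cv2.imwrite('pics/c_dial.png',cv2.resize(cv2.cvtColor(b,cv2.COLOR_RGB2BGR),None,fx=1.8,fy=1.8))
E
```

```text
t: 5.32
tcp_pos: [501.6, 3.5, 203.1]
eef_rot: [-3.138, 0.004, -2.54]
ft_force: [0.5, 0.5, -0.7]
grip_width: 0.999
finger_force: 0.0
```

View pics/c_dial.png

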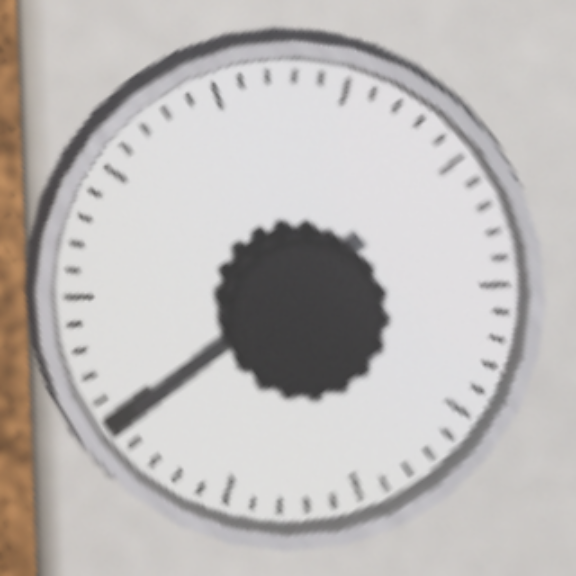

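The zero mark, from (108,428) to (155,390), now lies right under the pointer, so the dial reads zero. Next I'll move over the tray and look again.

```bash
python3 -m pendant '{"claw":[0,0,0,0,0,0,0,0],"delta_pos":[[20,-30,-50],[50,-75,-80],[80,-120,-110],[110,-170,-127],[140,-220,-127],[160,-260,-127],[168,-276,-127],[168,-276,-127]],"angular":[[0,0,0],[0,0,6],[0,0,12],[0,0,18],[0,0,24],[0,0,30],[0,0,34.5],[0,0,34.5]]}'
cat >> h.py <<'E'
def see():
    c=get_calibration('wrist'); w=snapshot('wrist'); s=telemetry.read_state(); print('tcp',np.round(s['tcp_pos'],1),np.round(s['eef_rot'],3))
    a=w.astype(int); amb=((a[...,0]>a[...,2]+70)&(a[...,0]>110)&(a[...,1]<0.62*a[...,0])).astype(np.uint8)
    return c,w,amb
def worldpts(m,c,z):
    yx=np.argwhere(m); return np.array([onz('wrist',x,y,z,c)[:2] for y,x in yx],np.float32)
E
python3 - <<'E'
from h import *
c,w,_=see(); cv2.imwrite('pics/d.png',cv2.cvtColor(w,cv2.COLOR_RGB2BGR));np.save('cd.npy',c,allow_pickle=True)
for p in((458,-389,30),(469,-245,30),(579,-340,42)):print(pix('wrist',p,c))
E
```

```text
t: 6.38
tcp_pos: [517.8, -319.9, 324.6]
eef_rot: [3.139, -0.003, 3.14]
ft_force: [-0.2, -0.7, 0.2]
grip_width: 0.999
finger_force: 0.0
tcp [ 518.1 -318.8  325.4] [ 3.139e+00 -3.000e-03 -3.141e+00]
[206.58451871 124.62595037]
[306.9926019  132.25930502]
[241.16558725 208.23658639]
```

View pics/d.png

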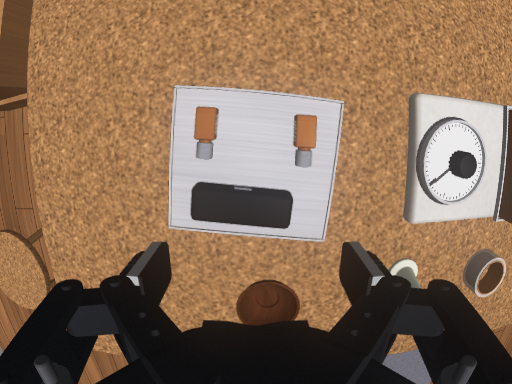

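The tray now shows bottle bodies at (206,123) and (306,131) with their caps below, and the case at (241,205). The bowl is at (267,302), with the cone and tape on the right.

```bash
cat >> h.py <<'E'
def tray(c,w,amb):
    m=amb.copy();R0=np.zeros_like(m)
    P=np.array([pix('wrist',(x,y,10),c) for x,y in((402,-452),(428,-182),(640,-200),(615,-458))],np.int32);cv2.fillPoly(R0,[P],1);m&=R0
    hsv=cv2.cvtColor(w,cv2.COLOR_RGB2HSV); v=w.max(2); sat=hsv[...,1]
    cap=((v<150)&(v>75)&(sat<60)).astype(np.uint8)&R0
    k,l,s,ce=cv2.connectedComponentsWithStats(m);kc,lc,sc,cc=cv2.connectedComponentsWithStats(cap)
    for i in range(1,k):
        if s[i,4]<120: continue
        r=cv2.minAreaRect(worldpts(l==i,c,32)); b=np.array(r[0])
        d=[(np.linalg.norm(onz('wrist',*cc[j],27,c)[:2]-b),j) for j in range(1,kc) if sc[j,4]>40]; d=[x for x in d if x[0]<70]
        o=''
        if d:
            q=onz('wrist',*cc[min(d)[1]],27,c)[:2];a=(q-b)/np.linalg.norm(q-b);o=('cap',q.round(1),'dist',round(min(d)[0],1),'axis deg',round(np.degrees(np.arctan2(a[1],a[0])),1),'grasp',(b+8*a).round(1))
        print('body',b.round(1),np.round(r[1],1),round(r[2],1),*o)
    k,l,s,ce=cv2.connectedComponentsWithStats(((v<60).astype(np.uint8))&R0)
    if k>1:
        i=np.argmax(s[1:,4])+1
        if s[i,4]>600: print('case',cv2.minAreaRect(worldpts(l==i,c,40)))
E
python3 - <<'E'
from h import *
c=np.load('cd.npy',allow_pickle=True).item(); w=cv2.cvtColor(cv2.imread('pics/d.png'),cv2.COLOR_BGR2RGB)
a=w.astype(int); amb=((a[...,0]>a[...,2]+70)&(a[...,0]>110)&(a[...,1]<0.62*a[...,0])).astype(np.uint8)
tray(c,w,amb)
E
```

```text
case ((575.0491333007812, -340.3919372558594), (147.11924743652344, 57.382686614990234), 84.2672119140625)
```

```bash
python3 - <<'E'
from h import *
w=cv2.cvtColor(cv2.imread('pics/d.png'),cv2.COLOR_BGR2RGB)
print(w[118,206],w[130,206],w[150,205],w[158,304],w[125,306],w[170,220])
E
sed -i 's/a\[...,0\]>a\[...,2\]+70)&(a\[...,0\]>110)&(a\[...,1\]<0.62\*a\[...,0\])/a[...,0]>a[...,2]+60)\&(a[...,0]>100)\&(a[...,1]<0.66*a[...,0])/' h.py
python3 - <<'E'
from h import *
c=np.load('cd.npy',allow_pickle=True).item(); w=cv2.cvtColor(cv2.imread('pics/d.png'),cv2.COLOR_BGR2RGB)
a=w.astype(int); amb=((a[...,0]>a[...,2]+60)&(a[...,0]>100)&(a[...,1]<0.66*a[...,0])).astype(np.uint8)
tray(c,w,amb)
E
```

```text
[172 111  71] [171 111  72] [158 157 165] [158 158 165] [180 118  77] [206 204 209]
body [ 457.3 -391.6] [27.6 48.9] 84.9 cap [ 494.9 -385. ] dist 38.2 axis deg 10.1 grasp [ 465.2 -390.2]
body [ 469.1 -246.1] [26.3 48.6] 88.6 cap [ 465.3 -263.2] dist 17.5 axis deg -102.7 grasp [ 467.4 -253.9]
case ((575.0491333007812, -340.3919372558594), (147.11924743652344, 57.382686614990234), 84.2672119140625)
```

```bash
sed -i 's/(v<150)&(v>75)&(sat<60)/(v<182)\&(v>75)\&(sat<60)/' h.py
python3 - <<'E'
from h import *
c=np.load('cd.npy',allow_pickle=True).item(); w=cv2.cvtColor(cv2.imread('pics/d.png'),cv2.COLOR_BGR2RGB)
a=w.astype(int); amb=((a[...,0]>a[...,2]+60)&(a[...,0]>100)&(a[...,1]<0.66*a[...,0])).astype(np.uint8)
tray(c,w,amb)
E
```

```text
body [ 457.3 -391.6] [27.6 48.9] 84.9 cap [ 489.6 -390.9] dist 32.3 axis deg 1.2 grasp [ 465.3 -391.5]
body [ 469.1 -246.1] [26.3 48.6] 88.6 cap [ 464.9 -262.6] dist 17.1 axis deg -104.4 grasp [ 467.1 -253.8]
case ((575.0491333007812, -340.3919372558594), (147.11924743652344, 57.382686614990234), 84.2672119140625)
```

```bash
cat >> h.py <<'E'
def go(x,y,z,yaw):
    s=telemetry.read_state(); Rt=R.from_euler('xyz',s['eef_rot']).as_matrix()
    d=Rt.T@(np.array([x,y,z])-s['tcp_pos']); r=R.from_matrix(Rt.T@R.from_euler('xyz',[np.pi,0,np.radians(yaw)]).as_matrix()).as_rotvec(degrees=True)
    print('go',d.round(1),r.round(1))
E
python3 - <<'E'
from h import *
c=np.load('cd.npy',allow_pickle=True).item()
print('bowl',onz('scene',176,264,25),onz('side',373,261,25),'tray far',onz('wrist',241,235,10,c),onz('wrist',303.5,158,28,c),onz('wrist',205,151,28,c))
go(575,-340.4,24,84.3)
E
```

```text
bowl [ 746.5633506  -298.87197453   25.        ] [ 765.94387423 -292.05340819   25.        ] tray far [ 634.20081275 -342.43367118   10.        ] [ 506.90266476 -248.90836525   28.        ] [ 496.44087505 -392.49163712   28.        ]
go [-57.7 -22.2 301.2] [-0.  -0.2 95.7]
```

```bash
python3 -m pendant '{"claw":[0,0,0.1,0.2,0.2,0.2,0.2,0.2],"delta_pos":[[-10,-4,40],[-25,-8,80],[-40,-12,120],[-50,-16,150],[-57,-20,170],[-57.7,-22,190],[-57.7,-22.2,200],[-57.7,-22.2,200]],"angular":[[0,0,10],[0,0,20],[0,0,30],[0,0,40],[0,0,50],[0,0,60],[0,0,70],[0,0,80]]}'
python3 -m pendant '{"claw":[0.2,0.2,0.2,0.2],"delta_pos":[[0,0,0],[0,0,0],[0,0,0],[0,0,0]],"angular":[[0,0,10],[0,0,15.7],[0,0,15.7],[0,0,15.7]]}'
python3 - <<'E'
from h import *
c,w,amb=see();tray(c,w,amb);go(575,-340.4,24,84.3)
E
```

```text
t: 7.42
tcp_pos: [575.6, -339.1, 125.5]
eef_rot: [-3.14, -0.002, 1.742]
ft_force: [0.4, 0.4, -0.2]
grip_width: 0.803
finger_force: 0.0
t: 7.92
tcp_pos: [576.0, -340.3, 127.3]
eef_rot: [-3.141, -0.0, 1.474]
ft_force: [-0.1, 0.2, 0.5]
grip_width: 0.799
finger_force: 0.0
tcp [ 576.  -340.5  127.3] [-3.142 -0.     1.473]
body [ 467.4 -246.6] [27.9 46. ] 88.7 cap [ 473.9 -262.7] dist 17.4 axis deg -68.1 grasp [ 470.4 -254. ]
body [ 455.3 -390.8] [29.2 45.4] 84.0 cap [ 461.8 -372.9] dist 19.0 axis deg 70.1 grasp [ 458.1 -383.3]
case ((578.599853515625, -340.8601989746094), (148.22390747070312, 52.56968688964844), 84.19664764404297)
go [  0.   -1.  103.3] [-0.  -0.   0.1]
```

```bash
python3 -m pendant '{"claw":[0.2,0.2,0.2,1,1,1,1,1],"delta_pos":[[0,1,55],[0,1,95],[0,1,103],[0,1,103],[0,1,103],[0,1,103],[0,1,103],[0,1,103]],"angular":[[0,0,0],[0,0,0],[0,0,0],[0,0,0],[0,0,0],[0,0,0],[0,0,0],[0,0,0]]}' 40
python3 -m pendant '{"claw":[1,1,1,1,1,1,1,1],"delta_pos":[[0,0,-50],[0,0,-100],[0,0,-160],[0,0,-220],[0,0,-270],[0,0,-300],[0,0,-300],[0,0,-300]],"angular":[[0,0,0],[0,0,0],[0,0,0],[0,0,0],[0,0,0],[0,0,0],[0,0,5.7],[0,0,5.7]]}'
python3 - <<'E'
from h import *
snap('scene','e_scene.png');snap('side','e_side.png')
E
```

```text
t: 8.98
tcp_pos: [577.1, -341.4, 24.9]
eef_rot: [3.141, 0.0, 1.471]
ft_force: [-0.6, -0.3, 1.3]
grip_width: 0.622
finger_force: 47.0
t: 9.98
tcp_pos: [576.9, -341.2, 324.2]
eef_rot: [-3.142, -0.0, 1.372]
ft_force: [0.7, -0.7, -2.4]
grip_width: 0.625
finger_force: 46.9
```

```bash
python3 - <<'E'
from h import *
c=np.load('cb.npy',allow_pickle=True).item()
a=[onz('wrist',*p,42,c)[:2] for p in((181,95),(194,270),(195,86),(350,83),(205,278),(340,275))]
ang=lambda p,q:np.degrees(np.arctan2(*(q-p)[::-1]))
print(np.round(a,1),ang(a[0],a[1]),ang(a[2],a[3]),ang(a[4],a[5]))
S=cv2.cvtColor(cv2.imread('pics/b_wrist.png'),cv2.COLOR_BGR2GRAY)
for ps in(((248,178),(258,219)),((258,219),(378,205))):
    p,q=[onz('scene',*x,42)[:2] for x in ps];print(ang(p,q))
p,q=[onz('side',*x,42)[:2] for x in((187,234),(149,143))];print(ang(p,q))
S=cv2.imread('pics/e_scene.png');cv2.imwrite('pics/e_crop.png',cv2.resize(S[100:240,220:420],None,fx=4,fy=4,interpolation=cv2.INTER_CUBIC))
E
```

```text
[[407.7 -66.4]
 [594.6 -61.8]
 [399.5 -52.4]
 [393.6  99.2]
 [604.5 -50. ]
 [602.  103.2]] 1.408912666557765 92.21298974947716 90.95776971229023
2.5902362730899156
92.19494989581554
90.71486263830472
```

View pics/e_crop.png

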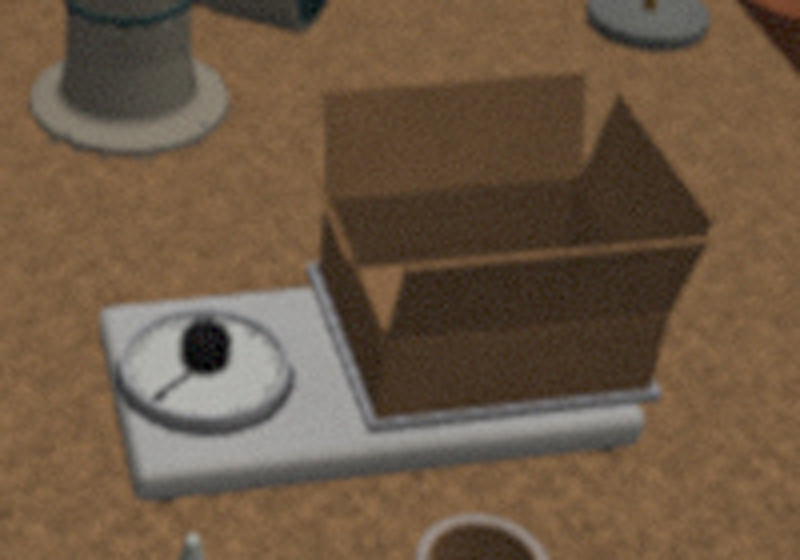

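```bash
python3 - <<'E'
from h import *
for p in((314.5,204.5),(384.5,198)): print(onz('scene',*p,64).round(1))
go(524,236,324,91.6)
E
```

```text
[596.7 128.2  64. ]
[594.7 356.7  64. ]
go [ 555.5 -165.2   -0. ] [ -0.1  -0.  -12.9]
```

```bash
python3 -m pendant '{"claw":[1,1,1,1,1,1,1,1],"delta_pos":[[50,-15,-10],[110,-32,-10],[170,-50,-10],[230,-68,-10],[290,-86,-10],[350,-104,-10],[410,-122,-10],[470,-140,-10]],"angular":[[0,0,0],[0,0,0],[0,0,-2],[0,0,-4],[0,0,-6],[0,0,-8],[0,0,-10],[0,0,-12.9]]}'
python3 - <<'E'
from h import *
go(526,238,324,91.6)
E
```

```text
t: 11.08
tcp_pos: [532.3, 148.3, 333.9]
eef_rot: [-3.141, 0.0, 1.599]
ft_force: [1.1, 0.8, -1.7]
grip_width: 0.624
finger_force: 46.9
go [89.9 -3.8  9.9] [-0.  0.  0.]
```

```bash
python3 -m pendant '{"claw":[1,1,1,1],"delta_pos":[[45,-2,0],[90,-4,0],[90,-4,0],[90,-4,0]],"angular":[[0,0,0],[0,0,0],[0,0,0],[0,0,0]]}'
python3 - <<'E'
from h import *
np.save('cf.npy',get_calibration('wrist'),allow_pickle=True);snap('wrist','f.png')
E
```

```text
t: 11.58
tcp_pos: [526.7, 236.0, 333.8]
eef_rot: [-3.141, 0.001, 1.597]
ft_force: [-0.1, -0.3, -2.0]
grip_width: 0.624
finger_force: 46.8
```

View pics/f.png

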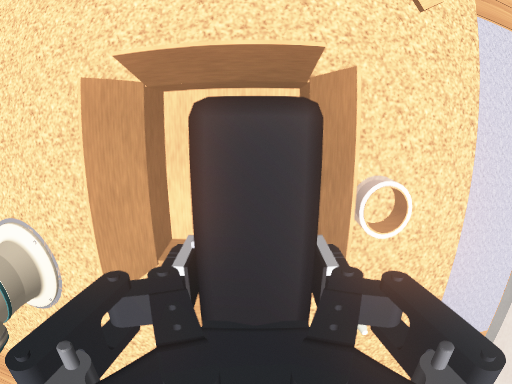

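The case is held over the open carton, whose rim corners are near (146,86) and (307,83). The tape is at (385,208), clear of everything.

```bash
python3 - <<'E'
from h import *
c=np.load('cf.npy',allow_pickle=True).item()
for p in((146,86),(307,83),(157,250)): print(p,onz('wrist',*p,139,c).round(1))
w=cv2.imread('pics/f.png');print(w[82,296:330].tolist())
go(526,238,87,91.6)
E
```

```text
(146, 86) [401.1 339.8 139. ]
(307, 83) [580.4 343.7 139. ]
(157, 250) [406.3 141.2 139. ]
[[63, 93, 130], [60, 91, 130], [62, 92, 131], [62, 92, 132], [63, 93, 131], [62, 93, 132], [62, 92, 132], [62, 93, 134], [64, 95, 135], [62, 95, 134], [63, 95, 134], [84, 124, 172], [90, 132, 184], [76, 113, 158], [85, 125, 176], [88, 131, 184], [85, 128, 179], [84, 128, 178], [82, 125, 175], [84, 126, 177], [85, 129, 180], [89, 134, 185], [85, 128, 179], [84, 126, 178], [84, 128, 180], [87, 131, 181], [88, 131, 183], [89, 132, 183], [89, 133, 185], [88, 132, 183], [86, 131, 183], [86, 128, 181], [86, 130, 182], [87, 131, 183]]
go [  2.6  -0.7 247.1] [-0.   0.  -0.1]
```

```bash
python3 -m pendant '{"claw":[1,1,1,1,1,1,1,1],"delta_pos":[[0,-3,60],[0,-3,110],[0,-3,160],[0,-3,200],[0,-3,225],[0,-3,240],[0,-3,246],[0,-3,246]],"angular":[[0,0,0],[0,0,0],[0,0,0],[0,0,0],[0,0,0],[0,0,0],[0,0,0],[0,0,0]]}'
```

```text
t: 12.62
tcp_pos: [524.2, 236.0, 89.0]
eef_rot: [3.141, -0.0, 1.596]
ft_force: [1.6, 0.2, -2.1]
grip_width: 0.623
finger_force: 46.8
```

```bash
python3 -m pendant '{"claw":[1,1,0.25,0.25,0.25,0.25,0.25,0.25],"delta_pos":[[0,0,2],[0,0,2],[0,0,2],[0,0,2],[0,0,-30],[0,0,-90],[0,0,-150],[0,0,-210]],"angular":[[0,0,0],[0,0,0],[0,0,0],[0,0,0],[0,0,0],[0,0,0],[0,0,0],[0,0,0]]}'
python3 -m pendant '{"claw":[0.25,0,0,0],"delta_pos":[[0,0,-30],[0,0,-30],[0,0,-30],[0,0,-30]],"angular":[[0,0,0],[0,0,0],[0,0,0],[0,0,0]]}'
python3 - <<'E'
from h import *
c=get_calibration('wrist');w=snap('wrist','g.png')
r,l=blob(w,(100,40,400,330),lambda a:a.max(2)<60,3);print(r)
x0,y0=100,40
i=[j for j in range(1,l.max()+1) if (l==j).sum()>1500]
for j in i:
    m=np.zeros(w.shape[:2],bool);m[y0:330,x0:400]=l==j;print(cv2.minAreaRect(worldpts(m,c,105)))
go(500,-310,325,180)
E
```

```text
t: 13.62
tcp_pos: [523.8, 236.1, 301.0]
eef_rot: [3.14, -0.001, 1.596]
ft_force: [0.7, 0.5, -0.3]
grip_width: 0.749
finger_force: 0.0
t: 14.12
tcp_pos: [523.5, 236.0, 326.3]
eef_rot: [-3.139, 0.001, 1.596]
ft_force: [-0.4, -0.5, -0.3]
grip_width: 0.999
finger_force: 0.0
[([137.1, 296.4], [0, 202, 79, 88, 4215]), ([367.7, 296.3], [232, 203, 68, 87, 3512]), ([254.7, 325.9], [91, 281, 128, 9, 784])]
((336.7265625, 52.84383773803711), (145.39248657226562, 175.1853790283203), 0.3307662904262543)
((706.822509765625, 64.87712860107422), (121.5038070678711, 168.46026611328125), 2.8696022033691406)
go [-545.3  -37.4    2.2] [ -0.2  -0.1 -88.5]
```

```bash
python3 -m pendant '{"claw":[0,0,0,0,0,0,0,0],"delta_pos":[[-60,-4,0],[-120,-8,0],[-180,-12,0],[-240,-16,0],[-300,-20,0],[-360,-24,0],[-420,-29,0],[-480,-33,0]],"angular":[[0,0,-10],[0,0,-20],[0,0,-30],[0,0,-40],[0,0,-50],[0,0,-60],[0,0,-70],[0,0,-80]]}'
python3 - <<'E'
from h import *
go(460,-300,270,180)
E
```

```text
t: 15.18
tcp_pos: [503.8, -223.6, 327.5]
eef_rot: [3.141, -0.001, 2.96]
ft_force: [0.9, 0.1, -0.3]
grip_width: 1.0
finger_force: 0.0
go [ 29.3 -83.1  57.5] [  0.   -0.  -10.4]
```

```bash
python3 -m pendant '{"claw":[0,0,0,0],"delta_pos":[[15,-42,30],[29,-83,57],[29,-83,57],[29,-83,57]],"angular":[[0,0,-5.2],[0,0,-10.4],[0,0,-10.4],[0,0,-10.4]]}'
python3 - <<'E'
from h import *
g=cv2.imread('pics/g.png');print('case?',g[100:240:20,254].max(1),g[150,180:340:20].max(1))
c,w,amb=see();tray(c,w,amb);cv2.imwrite('pics/h.png',cv2.cvtColor(w,cv2.COLOR_RGB2BGR))
E
```

```text
t: 15.68
tcp_pos: [460.7, -297.7, 271.5]
eef_rot: [3.141, 0.0, 3.135]
ft_force: [0.7, 0.2, -0.1]
grip_width: 1.002
finger_force: 0.0
case? [227  73  69  67  68  66  69] [218 230 227  70  67 169 225 144]
tcp [ 461.  -297.4  272.1] [-3.141e+00  1.000e-03  3.136e+00]
body [ 457.1 -391.5] [27.5 49.2] 83.1 cap [ 484.1 -388.4] dist 27.2 axis deg 6.5 grasp [ 465.1 -390.6]
body [ 468.9 -246.5] [26.1 48.7] 89.0 cap [ 498.  -251.7] dist 29.6 axis deg -10.2 grasp [ 476.8 -247.9]
```

```bash
python3 - <<'E'
from h import *
go(475,-246.8,20,177)
E
```

```text
go [-13.4  50.8 252. ] [-0.   0.1  2.7]
```

```bash
python3 -m pendant '{"claw":[0.3,0.4,0.4,0.4,0.4,0.4,0.4,0.4],"delta_pos":[[-13,50,30],[-13.4,50.8,90],[-13.4,50.8,150],[-13.4,50.8,200],[-13.4,50.8,235],[-13.4,50.8,252],[-13.4,50.8,252],[-13.4,50.8,252]],"angular":[[0,0,2.7],[0,0,2.7],[0,0,2.7],[0,0,2.7],[0,0,2.7],[0,0,2.7],[0,0,2.7],[0,0,2.7]]}'
python3 -m pendant '{"claw":[1,1,1,1,1,1,1,1],"delta_pos":[[0,0,0],[0,0,0],[0,0,0],[0,0,0],[0,0,-60],[0,0,-120],[0,0,-180],[0,0,-240]],"angular":[[0,0,0],[0,0,0],[0,0,0],[0,0,0],[0,0,0],[0,0,0],[0,0,0],[0,0,0]]}' 40
```

```text
t: 16.73
tcp_pos: [475.4, -247.8, 21.4]
eef_rot: [-3.14, 0.003, 3.089]
ft_force: [0.8, -0.5, 1.1]
grip_width: 0.605
finger_force: 0.0
t: 17.73
tcp_pos: [473.7, -247.1, 261.5]
eef_rot: [-3.142, 0.0, 3.089]
ft_force: [0.3, 0.1, -0.7]
grip_width: 0.343
finger_force: 40.4
```

```bash
python3 - <<'E'
from h import *
go(451,181,310,91.6)
E
```

```text
go [ 45.2 426.3 -48.6] [ 0.   0.  85.4]
```

```bash
python3 -m pendant '{"claw":[1,1,1,1,1,1,1,1],"delta_pos":[[0,50,-40],[10,105,-48],[20,165,-48],[28,220,-48],[34,275,-48],[38,330,-48],[42,380,-48],[45,426,-48]],"angular":[[0,0,10],[0,0,20],[0,0,30],[0,0,40],[0,0,50],[0,0,60],[0,0,70],[0,0,80]]}'
python3 - <<'E'
from h import *
go(451,181,84,91.6)
E
```

```text
t: 18.73
tcp_pos: [451.4, 177.7, 307.5]
eef_rot: [3.141, -0.0, 1.749]
ft_force: [0.6, -1.3, -0.7]
grip_width: 0.345
finger_force: 40.4
go [3.300e+00 1.000e-01 2.236e+02] [ 0.  -0.   8.6]
```

```bash
python3 -m pendant '{"claw":[1,1,1,1,1,1,1,1],"delta_pos":[[0,0,0],[0,0,40],[0,0,90],[0,0,140],[0,0,180],[0,0,210],[0,0,225],[0,0,225]],"angular":[[0,0,5.4],[0,0,5.4],[0,0,5.4],[0,0,5.4],[0,0,5.4],[0,0,5.4],[0,0,5.4],[0,0,5.4]]}'
python3 -m pendant '{"claw":[1,0.55,0.55,0.55,0.55,0.55,0.55,0.55],"delta_pos":[[0,0,1],[0,0,1],[0,0,1],[0,0,1],[0,0,-30],[0,0,-90],[0,0,-150],[0,0,-210]],"angular":[[0,0,0],[0,0,0],[0,0,0],[0,0,0],[0,0,0],[0,0,0],[0,0,0],[0,0,0]]}'
python3 - <<'E'
from h import *
go(465,-391.4,280,179)
E
```

```text
t: 19.73
tcp_pos: [453.0, 176.0, 82.6]
eef_rot: [3.139, -0.0, 1.66]
ft_force: [7.3, -0.6, 1.7]
grip_width: 0.341
finger_force: 45.0
t: 20.72
tcp_pos: [451.5, 175.8, 294.8]
eef_rot: [3.141, -0.0, 1.66]
ft_force: [1.1, 0.5, -0.1]
grip_width: 0.45
finger_force: 0.0
go [-566.2  -37.2   14.7] [  0.    0.  -83.9]
```

```bash
python3 - <<'E'
from h import *
np.save('ci.npy',get_calibration('wrist'),allow_pickle=True);snap('wrist','i.png')
E
```

```text
(no output)
```

View pics/i.png

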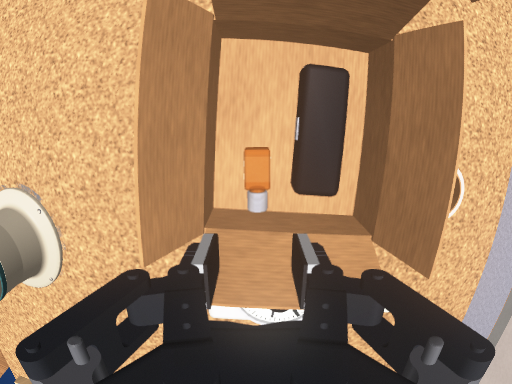

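The carton holds the case at (320,130) and the bottle at (257,178), both flat on the floor, with all flaps still open. I'll check the carton position.

```bash
python3 - <<'E'
from h import *
c=np.load('ci.npy',allow_pickle=True).item()
P=[onz('wrist',*p,63,c)[:2].round(1) for p in((221,38),(368,54),(357,215),(212,210))];print(*P,np.mean(P,0))
print('rim',*[onz('wrist',*p,138,c)[:2].round(1) for p in((216,17),(392,41),(374,237),(207,229))])
print('bottle',*[onz('wrist',*p,85,c)[:2].round(1) for p in((257,149),(257,212))],'case',onz('wrist',321,130,105,c))
go(465,-391.4,280,179)
E
```

```text
[395.7 339.1] [580.1 343.2] [593.5 131.3] [401.2 121.5] [492.625 233.775]
rim [398.8 341.1] [578.5 342.8] [588.9 130.1] [406.1 124.9]
bottle [451.4 206.8] [458.4 131.3] case [518.54671718 236.91568844 105.        ]
go [-566.6  -39.2   21.8] [  0.8   0.4 -83.9]
```

```bash
python3 -m pendant '{"claw":[0.4,0.4,0.4,0.4,0.4,0.4,0.4,0.4],"delta_pos":[[-50,-3,-15],[-105,-7,-15],[-165,-11,-15],[-225,-15,-15],[-285,-19,-15],[-345,-23,-15],[-405,-27,-15],[-460,-31,-15]],"angular":[[0,0,-8],[0,0,-18],[0,0,-28],[0,0,-38],[0,0,-48],[0,0,-58],[0,0,-68],[0,0,-76]]}'
python3 -m pendant '{"claw":[0.4,0.4],"delta_pos":[[0,0,0],[0,0,0]],"angular":[[0,0,0],[0,0,0]]}'
python3 - <<'E'
from h import *
go(455,-370,260,179)
E
```

```text
t: 21.78
tcp_pos: [461.7, -258.3, 307.7]
eef_rot: [-3.142, 0.001, 2.961]
ft_force: [0.5, -0.2, 0.3]
grip_width: 0.601
finger_force: 0.0
t: 22.02
tcp_pos: [462.0, -256.3, 307.4]
eef_rot: [3.141, -0.0, 2.953]
ft_force: [0.9, 0.5, -0.5]
grip_width: 0.601
finger_force: 0.0
go [ -14.4 -113.    47.3] [ 0.  -0.  -9.8]
```

```bash
python3 -m pendant '{"claw":[0.4,0.4,0.4,0.4],"delta_pos":[[-7,-56,20],[-14,-113,47],[-14,-113,47],[-14,-113,47]],"angular":[[0,0,-5],[0,0,-9.8],[0,0,-9.8],[0,0,-9.8]]}'
python3 - <<'E'
from h import *
c,w,amb=see();tray(c,w,amb);go(465,-391.4,20,179)
E
```

```text
t: 22.52
tcp_pos: [455.5, -368.9, 261.2]
eef_rot: [-3.142, 0.001, 3.126]
ft_force: [0.2, 0.4, -0.1]
grip_width: 0.601
finger_force: 0.0
tcp [ 455.7 -368.8  261.9] [-3.141e+00  2.000e-03  3.127e+00]
body [ 456.9 -391.3] [27.  48.8] 83.9 cap [ 491.1 -395.8] dist 34.5 axis deg -7.6 grasp [ 464.9 -392.3]
case ((577.6124267578125, -259.5665588378906), (99.6991958618164, 71.0108642578125), 82.31803894042969)
go [ -9.2 -22.3 241.9] [-0.1  0.1  0.2]
```

```bash
python3 -m pendant '{"claw":[0.4,0.4,0.4,0.4,0.4,0.4,0.4,0.4],"delta_pos":[[-9,-22.8,30],[-9,-22.8,90],[-9,-22.8,140],[-9,-22.8,190],[-9,-22.8,225],[-9,-22.8,242],[-9,-22.8,242],[-9,-22.8,242]],"angular":[[0,0,3.5],[0,0,3.5],[0,0,3.5],[0,0,3.5],[0,0,3.5],[0,0,3.5],[0,0,3.5],[0,0,3.5]]}'
python3 -m pendant '{"claw":[1,1,1,1,1,1,1,1],"delta_pos":[[0,0,0],[0,0,0],[0,0,0],[0,0,0],[0,0,-60],[0,0,-120],[0,0,-180],[0,0,-240]],"angular":[[0,0,0],[0,0,0],[0,0,0],[0,0,0],[0,0,0],[0,0,0],[0,0,0],[0,0,0]]}' 40
python3 -m pendant '{"claw":[1,1,1,1,1,1,1,1],"delta_pos":[[0,50,-40],[0,105,-60],[0,165,-60],[0,225,-60],[0,285,-60],[0,345,-60],[0,405,-60],[0,465,-60]],"angular":[[0,0,5],[0,0,15],[0,0,25],[0,0,35],[0,0,45],[0,0,55],[0,0,65],[0,0,75]]}'
python3 -m pendant '{"claw":[1,1],"delta_pos":[[0,0,0],[0,0,0]],"angular":[[0,0,0],[0,0,0]]}'
python3 - <<'E'
from h import *
go(448,264,310,92)
E
```

```text
t: 23.58
tcp_pos: [464.7, -393.7, 20.9]
eef_rot: [-3.139, 0.003, 3.065]
ft_force: [0.4, -0.4, -0.2]
grip_width: 0.598
finger_force: 0.0
t: 24.58
tcp_pos: [463.1, -392.9, 260.5]
eef_rot: [-3.142, 0.0, 3.065]
ft_force: [0.1, 0.3, -1.1]
grip_width: 0.344
finger_force: 40.3
t: 25.58
tcp_pos: [497.8, 52.3, 318.7]
eef_rot: [3.141, 0.0, 1.793]
ft_force: [0.5, 0.3, -1.9]
grip_width: 0.344
finger_force: 40.3
t: 25.82
tcp_pos: [498.0, 50.3, 318.4]
eef_rot: [-3.141, 0.0, 1.801]
ft_force: [0.4, -0.6, -0.8]
grip_width: 0.343
finger_force: 40.3
go [219.4  -0.    8.4] [-0.   0.  11.2]
```

```bash
python3 -m pendant '{"claw":[1,1,1,1,1,1,1],"delta_pos":[[45,0,0],[95,0,0],[145,0,0],[195,0,0],[219.4,0,0],[219.4,0,0],[219.4,0,0]],"angular":[[0,0,3],[0,0,6],[0,0,9],[0,0,11.2],[0,0,11.2],[0,0,11.2],[0,0,11.2]]}'
python3 - <<'E'
from h import *
go(448,264,84,92)
E
```

```text
t: 26.7
tcp_pos: [449.1, 262.9, 318.5]
eef_rot: [3.141, 0.0, 1.602]
ft_force: [1.1, -0.4, -1.0]
grip_width: 0.345
finger_force: 40.3
go [  1.2  -1.1 234.5] [ 0.   0.  -0.2]
```

```bash
python3 -m pendant '{"claw":[1,1,1,1,1,1,1,1],"delta_pos":[[1,0.5,50],[1,0.5,100],[1,0.5,150],[1,0.5,190],[1,0.5,215],[1,0.5,228],[1,0.5,233],[1,0.5,233]],"angular":[[0,0,0],[0,0,0],[0,0,0],[0,0,0],[0,0,0],[0,0,0],[0,0,0],[0,0,0]]}'
python3 -m pendant '{"claw":[1,0.55,0.55,0.55,0.55,0.55,0.55,0.55],"delta_pos":[[0,0,0],[0,0,0],[0,0,0],[0,0,0],[0,0,-30],[0,0,-90],[0,0,-150],[0,0,-210]],"angular":[[0,0,0],[0,0,0],[0,0,0],[0,0,0],[0,0,0],[0,0,0],[0,0,0],[0,0,0]]}'
python3 -m pendant '{"claw":[1,1,1],"delta_pos":[[-30,0,-10],[-60,0,-10],[-60,0,-10]],"angular":[[0,0,0],[0,0,0],[0,0,0]]}'
python3 - <<'E'
from h import *
np.save('cj.npy',get_calibration('wrist'),allow_pickle=True);snap('wrist','j.png');print(telemetry.read_state()['tcp_pos'])
E
```

```text
t: 27.7
tcp_pos: [450.1, 265.1, 86.8]
eef_rot: [3.139, -0.001, 1.603]
ft_force: [3.7, -0.8, 1.2]
grip_width: 0.34
finger_force: 40.9
t: 28.7
tcp_pos: [448.2, 265.4, 298.0]
eef_rot: [3.142, -0.001, 1.604]
ft_force: [1.1, 0.7, 0.1]
grip_width: 0.452
finger_force: 0.0
t: 29.08
tcp_pos: [450.7, 204.4, 306.3]
eef_rot: [3.141, -0.001, 1.602]
ft_force: [0.5, 0.9, 0.2]
grip_width: 0.001
finger_force: 0.0
[450.65326017 205.24114565 305.97556345]
```

View pics/j.png

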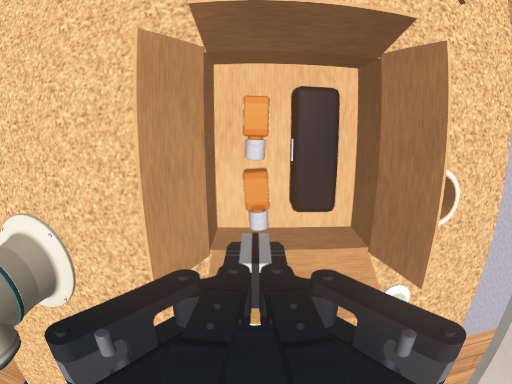

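All three items lie in the carton: bottles at (256,117) and (257,190), case at (315,150). The gripper is shut. Next I'll push the right flap over.

```bash
python3 -m pendant '{"claw":[1,1,1,1,1,1,1,1],"delta_pos":[[-50,20,0],[-100,46,0],[-155,46,0],[-155,46,20],[-155,46,70],[-155,46,99],[-155,46,99],[-155,46,99]],"angular":[[0,0,0],[0,0,0],[0,0,0],[0,0,0],[0,0,0],[0,0,0],[0,0,0],[0,0,0]]}'
python3 - <<'E'
from h import *
go(496,93,207,91.8)
E
```

```text
t: 30.12
tcp_pos: [502.6, 52.6, 208.2]
eef_rot: [3.139, -0.0, 1.604]
ft_force: [-0.1, -0.1, -0.2]
grip_width: 0.002
finger_force: 0.0
go [40.6 -5.3  1.2] [ 0.1 -0.   0.1]
```

```bash
python3 -m pendant '{"claw":[1,1,1,1,1,1,1,1],"delta_pos":[[20,-3,0],[41,-3,0],[50,-3,-3],[59,-3,-3],[72,-3,-1],[85,-3,0],[95,-3,5],[105,-3,11]],"angular":[[0,0,0],[0,0,0],[0,0,0],[0,0,0],[0,0,0],[0,0,0],[0,0,0],[0,0,0]]}'
python3 -m pendant '{"claw":[1,1,1,1,1,1,1,1],"delta_pos":[[6,0,6],[12,0,13],[16,0,20],[20,0,28],[23,0,36],[24,0,42],[24,0,45],[24,0,45]],"angular":[[0,0,0],[0,0,0],[0,0,0],[0,0,0],[0,0,0],[0,0,0],[0,0,0],[0,0,0]]}'
```

```text
t: 31.12
tcp_pos: [495.5, 157.5, 195.0]
eef_rot: [-3.142, -0.0, 1.604]
ft_force: [0.7, -0.5, 0.4]
grip_width: -0.001
finger_force: 0.2
t: 32.12
tcp_pos: [494.7, 180.7, 150.3]
eef_rot: [-3.141, 0.0, 1.604]
ft_force: [-0.3, -0.1, -0.1]
grip_width: 0.001
finger_force: 0.0
```

```bash
python3 -m pendant '{"claw":[1,1,1,1,1,1,1,1],"delta_pos":[[0,0,-50],[0,0,-110],[0,0,-160],[50,0,-160],[110,0,-160],[170,0,-160],[225,0,-160],[237,0,-160]],"angular":[[0,0,0],[0,0,0],[0,0,0],[0,0,0],[0,0,0],[0,0,0],[0,0,0],[0,0,0]]}'
python3 -m pendant '{"claw":[1,1,1,1],"delta_pos":[[0,0,50],[0,0,103],[0,0,103],[0,0,103]],"angular":[[0,0,0],[0,0,0],[0,0,0],[0,0,0]]}'
python3 - <<'E'
from h import *
snap('scene','k_scene.png')
go(490,375,207,91.8)
E
```

```text
t: 33.12
tcp_pos: [486.0, 420.4, 309.4]
eef_rot: [-3.14, 0.0, 1.607]
ft_force: [-0.4, -1.1, 0.2]
grip_width: 0.001
finger_force: 0.0
t: 33.62
tcp_pos: [487.9, 417.7, 210.8]
eef_rot: [3.138, -0.002, 1.603]
ft_force: [-0.2, -0.8, 1.0]
grip_width: -0.001
finger_force: 0.0
go [-43.1   0.4   4.4] [ 0.3 -0.2  0.1]
```

View pics/k_scene.png

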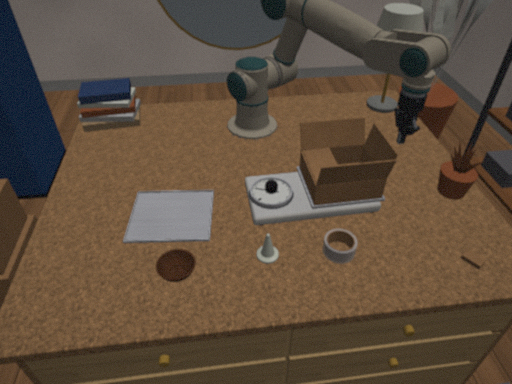

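The scene view shows the right flap folded in, the tray empty, and the bowl, cone and tape undisturbed. The gripper is outside the left flap, at (405,135).

```bash
python3 -m pendant '{"claw":[1,1,1,1,1,1,1,1],"delta_pos":[[-20,2,0],[-43,2,0],[-52,2,-3],[-61,2,-3],[-74,2,-1],[-87,2,0],[-97,2,5],[-107,2,11]],"angular":[[0,0,0],[0,0,0],[0,0,0],[0,0,0],[0,0,0],[0,0,0],[0,0,0],[0,0,0]]}'
python3 -m pendant '{"claw":[1,1,1,1,1,1,1,1],"delta_pos":[[-6,0,6],[-12,0,13],[-16,0,20],[-20,0,28],[-23,0,36],[-24,0,42],[-24,0,46],[-24,0,46]],"angular":[[0,0,0],[0,0,0],[0,0,0],[0,0,0],[0,0,0],[0,0,0],[0,0,0],[0,0,0]]}'
python3 -m pendant '{"claw":[1,1,1,1,1,1],"delta_pos":[[0,0,-50],[0,0,-110],[0,0,-160],[-40,0,-160],[-60,0,-160],[-60,0,-160]],"angular":[[0,0,0],[0,0,0],[0,0,0],[0,0,0],[0,0,0],[0,0,0]]}'
python3 - <<'E'
from h import *
np.save('cl.npy',get_calibration('wrist'),allow_pickle=True);snap('wrist','l.png')
E
```

```text
t: 34.67
tcp_pos: [492.5, 310.1, 196.0]
eef_rot: [-3.142, -0.0, 1.604]
ft_force: [0.6, 0.4, 0.1]
grip_width: -0.003
finger_force: 0.2
t: 35.67
tcp_pos: [493.1, 286.9, 150.1]
eef_rot: [-3.141, 0.0, 1.604]
ft_force: [0.5, -0.0, 0.3]
grip_width: -0.002
finger_force: 0.0
t: 36.42
tcp_pos: [495.2, 225.9, 309.9]
eef_rot: [-3.141, 0.0, 1.602]
ft_force: [0.9, -0.2, -0.5]
grip_width: -0.002
finger_force: 0.0
```

View pics/l.png

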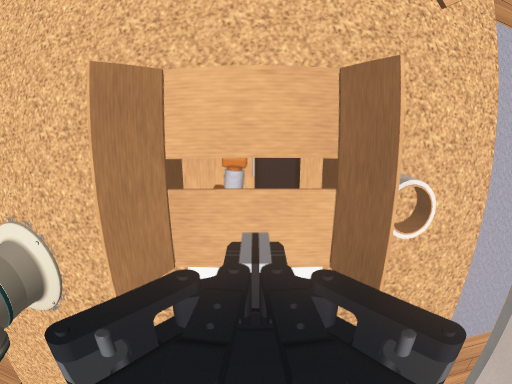

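Both side flaps lie closed: the left one spans rows 67–158 and the right one rows 188–265. The long flaps are still up, and the cap and case are visible through the gap. I'll check the flap edges and then do the near flap.

```bash
python3 -m pendant '{"claw":[1,1,1,1,1,1,1,1],"delta_pos":[[0,-55,0],[0,-110,0],[2,-165,0],[5,-171,0],[5,-171,40],[5,-171,99],[5,-171,99],[5,-171,99]],"angular":[[0,0,0],[0,0,0],[0,0,0],[0,0,0],[0,0,0],[0,0,0],[0,0,0],[0,0,0]]}'
python3 - <<'E'
from h import *
c=np.load('cl.npy',allow_pickle=True).item()
for p in((250,67),(250,158),(210,188)):print(p,onz('wrist',*p,138,c).round(1))
go(364,232,211,91.8)
E
```

```text
t: 37.48
tcp_pos: [325.2, 226.9, 213.9]
eef_rot: [3.139, -0.001, 1.604]
ft_force: [-0.0, 0.3, 0.9]
grip_width: 0.001
finger_force: 0.0
(250, 67) [486.5 344.7 138. ]
(250, 158) [489.4 251.1 138. ]
(210, 188) [448.  218.2 138. ]
go [ 3.8 38.9  3. ] [ 0.1 -0.1  0.1]
```

```bash
python3 -m pendant '{"claw":[1,1,1,1,1,1,1,1],"delta_pos":[[3,20,0],[3,40,0],[3,49,-3],[3,58,-3],[3,71,-1],[3,84,0],[3,94,5],[3,104,11]],"angular":[[0,0,0],[0,0,0],[0,0,0],[0,0,0],[0,0,0],[0,0,0],[0,0,0],[0,0,0]]}'
python3 -m pendant '{"claw":[1,1,1,1,1,1,1,1],"delta_pos":[[0,6,6],[0,12,13],[0,16,20],[0,20,28],[0,23,36],[0,24,42],[0,24,46],[0,24,46]],"angular":[[0,0,0],[0,0,0],[0,0,0],[0,0,0],[0,0,0],[0,0,0],[0,0,0],[0,0,0]]}'
python3 - <<'E'
from h import *
go(664,234,310,91.8)
E
```

```text
t: 38.48
tcp_pos: [428.7, 232.6, 200.0]
eef_rot: [-3.141, 0.0, 1.604]
ft_force: [0.4, -0.6, 0.3]
grip_width: -0.002
finger_force: 0.2
t: 39.48
tcp_pos: [451.8, 233.4, 154.2]
eef_rot: [-3.141, 0.0, 1.604]
ft_force: [-0.4, -0.6, -0.5]
grip_width: -0.0
finger_force: 0.0
go [  -6.4  212.  -155.9] [-0.   0.   0.1]
```

```bash
python3 -m pendant '{"claw":[1,1,1,1,1,1,1,1],"delta_pos":[[0,0,-50],[0,0,-110],[-2,10,-156],[-3,60,-156],[-4,115,-156],[-5,170,-156],[-6,212,-156],[-6,212,-156]],"angular":[[0,0,0],[0,0,0],[0,0,0],[0,0,0],[0,0,0],[0,0,0],[0,0,0],[0,0,0]]}'
python3 -m pendant '{"claw":[1,1,1,1],"delta_pos":[[0,0,50],[0,0,99],[0,0,99],[0,0,99]],"angular":[[0,0,0],[0,0,0],[0,0,0],[0,0,0]]}'
python3 - <<'E'
from h import *
go(622,234,211,91.8)
E
```

```text
t: 40.48
tcp_pos: [666.2, 233.7, 305.2]
eef_rot: [-3.135, 0.002, 1.602]
ft_force: [-0.9, -0.5, -0.0]
grip_width: -0.002
finger_force: 0.0
t: 40.98
tcp_pos: [664.4, 234.8, 215.4]
eef_rot: [3.137, -0.001, 1.604]
ft_force: [-0.5, 0.1, 0.2]
grip_width: 0.004
finger_force: 0.0
go [  0.6 -42.4   4.2] [ 0.3 -0.1  0.1]
```

```bash
python3 -m pendant '{"claw":[1,1,1,1,1,1,1,1],"delta_pos":[[0,-20,0],[0,-42,0],[0,-51,-3],[0,-60,-3],[0,-73,-1],[0,-86,0],[0,-96,5],[0,-106,11]],"angular":[[0,0,0],[0,0,0],[0,0,0],[0,0,0],[0,0,0],[0,0,0],[0,0,0],[0,0,0]]}'
python3 -m pendant '{"claw":[1,1,1,1,1,1,1,1],"delta_pos":[[0,-6,6],[0,-12,13],[0,-16,20],[0,-20,28],[0,-23,36],[0,-24,42],[0,-24,46],[0,-24,46]],"angular":[[0,0,0],[0,0,0],[0,0,0],[0,0,0],[0,0,0],[0,0,0],[0,0,0],[0,0,0]]}'
python3 -m pendant '{"claw":[1,1,1,1,1,1,1],"delta_pos":[[0,0,-50],[0,0,-110],[0,0,-170],[-50,-30,-180],[-80,-40,-180],[-80,-40,-180],[-80,-40,-180]],"angular":[[0,0,0],[0,0,0],[0,0,0],[0,0,0],[0,0,0],[0,0,0],[0,0,0]]}'
python3 - <<'E'
from h import *
c=get_calibration('wrist');np.save('cm.npy',c,allow_pickle=True);w=snap('wrist','m.png');s=snap('scene','m_scene.png')
z=cv2.resize(s[100:260,220:420],None,fx=1.92,fy=2.4)
cv2.imwrite('pics/m2.png',cv2.cvtColor(np.hstack([w[:,120:],z]),cv2.COLOR_RGB2BGR))
E
```

```text
t: 41.98
tcp_pos: [558.3, 231.0, 201.5]
eef_rot: [3.14, -0.001, 1.604]
ft_force: [0.7, 0.1, 0.3]
grip_width: 0.001
finger_force: 0.2
t: 42.98
tcp_pos: [534.1, 230.1, 154.1]
eef_rot: [-3.141, 0.0, 1.604]
ft_force: [1.2, 0.5, 0.5]
grip_width: 0.002
finger_force: 0.0
t: 43.85
tcp_pos: [497.0, 149.2, 334.6]
eef_rot: [3.141, -0.0, 1.604]
ft_force: [0.4, -0.3, 0.4]
grip_width: 0.0
finger_force: 0.0
```

View pics/m2.png

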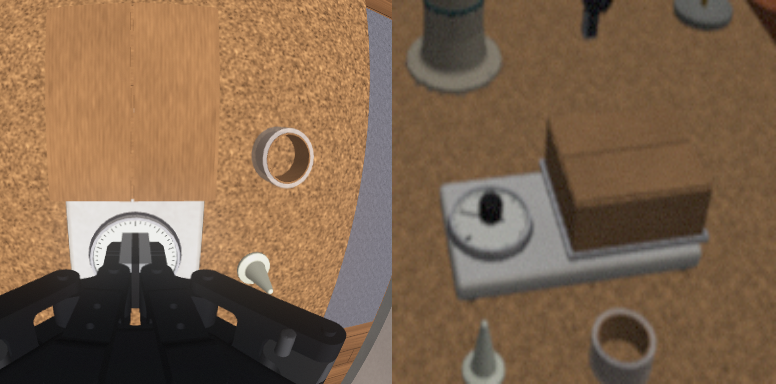

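The carton is closed: the long flaps meet flat along column 131, and it stands square in the pan. The pointer has moved well off the zero mark, and the bowl, cone and tape are untouched. I'll hand it in.

```bash
python3 -c "
from rig import order; print(order.job_done())"
```

```text
the job is handed in; nothing more can be done
None
```

I handed the job in with the dial zeroed on the empty carton, the case and both bottles packed (there was no watch on the tray), and all four flaps folded flat in order; the hand-in returned no verdict.

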